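Jack up the front of a radio for a new foot and hold it

TASK

A colleague is about to fit a new foot under the front of the heavy radio. First free the cradle's transit lock: press its sprung wing knob fully down, turn it a little under a quarter turn counterclockwise (seen from above) to its stop, and let it pop back up. Then set the jack flat on the table with its saddle centred under the studded lift point on the radio's front lip, press the jack's pump handle all the way down so that the saddle raises the radio, and finish still holding the handle down, touching nothing of the radio or cradle and leaving the other things on the table where they are.

Things in the scene. Friction and masses are not known exactly. Their poses are not given: they have to be found in the camera images.
- cradle: Fixed low grey cradle carrying the radio. Origin: on the table below the middle of the radio's front face; x runs along that face, y from front to rear, z up; the dials look to -y. The transit lock's post (56 mm across) is at (-130, -75) mm on a foot x -155 to -105, y -100 to +30 mm; else the table before the radio is clear. A stop dog on the lock reaches 34 mm from its axis, z 97 mm.
- lift_shoe: The lift point: a steel disc 30 mm across, 8 mm thick, with an upright stud 10 mm thick and 16 mm high, the only such thing on the radio's front lip. It sits between -10 and +70 mm along the cradle's x, stiff to slide, its centre 40 mm in front of the radio's face. Origin: centre of its underside. It rises with the radio.
- lift_point (a point): Centre of the underside of the lift point disc, 62 mm above the table while the radio is down. The jack's saddle goes below it.
- wing_top (a point): Top centre of the lock's black wing knob, on its vertical axis, 130 mm above the table when up. The wing is an upright plate 14 mm thick, 42 mm long and 36 mm high on a disc 38 mm across. This frame's x axis goes across its thickness (grip along it), y along the wing. The wing points at the radio when locked.
- lock_turn (a joint): Turn of the lock in rad: 0 locked (its steel tongue lies over the radio's lip and holds the radio down), 1.4 unlocked (tongue swung clear), counterclockwise from above positive. A stop dog blocks it between about 0.3 and 1.1 unless the wing is pressed at least 7 mm down; do not force it. It stays where it is left.
- lock_press (a joint): How far the wing is pressed, m: 0 up, 0.008 fully down. Spring: 2.3 N at the top to 5.9 N at the bottom. It springs up when released once turned past the stop dog.
- jack: Loose steel jack, about 0.9 kg. Base plate 220 long, 70 wide, 10 mm thick; origin: centre of its underside, x lengthwise towards the saddle, which stands at x = +85 mm. At x = +30 mm is an upright grip block, 30 (x) by 22 (y) mm, top 95 mm above the table: grip it across y from above and slide the jack. The handle's pivot is at x = -10, z = 50 mm.
- saddle_top (a point): Top centre of the jack's saddle, a round aluminium plate 36 mm in diameter; 56 mm above the table with the handle up, so it passes 6 mm below the lift point. It rises 0.0246 m per rad of handle.
- jack_grip (a point): Centre of the top face of the jack's grip block, 95 mm above the table; same axes as the jack.
- handle_pad (a point): Centre of the upper face of the rubber pad (50 long, 44 wide, 12 mm thick) at the end of the jack's handle, where to push down: 135 mm from the pivot along the handle and 6 mm above its middle line, on the side away from the saddle. The handle slopes up 0.6 rad when up and lies 0.05 rad below level when fully down.
- jack_handle (a joint): Handle angle from its upper stop, rad: 0 up, 0.65 fully down at its stop. It is sprung and the radio's weight pushes it back: pushing it takes about 2 N at the top and 7 to 11 N at the bottom when the radio is lifted; let go, it rises again.
- radio (a joint): Tilt of the radio about its rear bottom edge, rad: 0 down, about 0.035 with the jack pumped fully. Grey cabinet 320 wide, 250 deep, 140 mm high, from 62 to 202 mm above the table, about 5 kg. A steel lip (z 62 to 70 mm) stands 22 mm out along the bottom of its front. The lock's tongue holds it down while over the lip.
- water_bottle: Bystander: closed clear bottle, 64 mm across, 190 mm high. Origin: centre of its underside.
- snack_plate: Bystander: black plate, 200 mm across, 20 mm high.
- parts_tray: Bystander: grey open tray 90 x 120 x 30 mm with one rubber foot in it. Origin: centre of its underside.
- screwdriver: Bystander: screwdriver lying on the table.
- cleaner_can: Bystander: plain aluminium can, 56 mm across, 130 mm high. Origin: centre of its underside.
- mug: Bystander: white mug, 80 mm across, 90 mm high. Origin: centre of its underside.

How it is judged:
By the outcome, as a careful person would: the job done as asked, in the order asked, and still so for the second after the job is handed in, while the arm keeps its last pose, push and grip.
It also fails if it takes over 54 s, if anything falls off the work surface, if the arm or the gripper's body presses on something with over 40 N, if the wrist force passes 120 N, or if a joint passes its speed limit or range.

ROBOT

A 6-joint arm with a two-finger parallel gripper is mounted at the origin on the work surface. World frame = base frame: x ahead of the robot, y to its left, z up, the work surface at z = 0. Lengths are in m, angles in rad, forces in N, time in s.
With the tool pointing down it reaches from about 0.325 to 0.875 m from the base axis. Payload 4.4 kg.
Tool frame: the origin (TCP) lies at the very end of the fingers, on their centre line; the grasp point (between the pads) lies behind it (r.grip_depth is the z of the grasp point in the tool frame, in m); z points along the fingers, y is the line along which they close (so a half turn about z gives the same grasp; the last joint's range is limited). The gripper opens to 85 mm and grips with 20 to 120 N. Pads are 22 mm wide; open, the fingers measure 114 mm over their backs; the gripper's body (76 mm by 85 mm) begins 54 mm behind the grasp point. The pads swing forward as they close: fully open they stand 13 mm farther back than shut.
Start: joints at [-1.359, 0.207, 1.542, -0, 1.393, -0.15], TCP at [0.204, -0.538, 0.231] pointing down, gripper open.
Joint ranges: [-2.73, 2.73], [-0.86, 2.22], [0.23, 2.46], [-1.11, 4.25], [0.08, 2.63], [-2.82, 2.82]. Speed limits (rad/s): [2.79, 2.79, 3.14, 3.14, 3.14, 3.14].

INTERFACE

Orientations are given as a unit quaternion [w, x, y, z].
In Python, from workcell import readout, cams, r gives the robot as it stands. The module is installed in compiled form; this text tells all that it offers.
- The arm moves only by the tool apply_moves, never from a script. Its argument "deltas" is a list of rows, each a list of 7 numbers: the turn, a rotation vector about the tool's x, y, z in units of 90 degrees (1.0 is 90 degrees), then the shift along the tool's x, y, z in units of 0.4 m (1.0 is 0.4 m), then the opening, from -1 (shut) to 1 (fully open). In form: [[ax, ay, az, tx, ty, tz, claw], ...]. A call has 1 to 10 rows; each row shifts and turns the commanded pose from where the row before left it, along the tool's axes as they then stand; what a row does not reach is not made up. A row lasts 1/10 s, in which the tool goes at most 50 mm and 8.59 degrees, less where a joint would pass 70% of its speed; a pose out of reach is approached as far as the arm can. A call with a number of a shift or a turn outside -1 to 1 is refused whole. A call with a gripper value outside its range is refused whole. The fingers move at their own pace and stop on an object; the grip force is fixed at half the most. Time passes only in rows, so rows that do not move let the fingers close. It gives the time, the measured TCP pose, the force, the opening and the grip force at its end, in the units of the state.
- readout.sense(): the state, without advancing time (a new reading comes with each control period).
- cams.snapshot(name): name is "scene" or "top"; returns a dict with "pixels" (480x640x3 uint8, red, green, blue), "fovy" (degrees; the focal length in pixels is half the picture's height over the tangent of half this angle, whatever the lens; pixels are square), "cx", "cy" (the principal point, pixels), "origin" and "attitude" of the camera in the world. Camera axes: x right, y down, z forward; pixel columns grow to the right and rows downward; lengths in m; the calibration is good to about 2 mm. A picture is of the moment at which its call begins. There is no depth.
- r.sign_off(): hands the job in; it is judged then, once.
The state is a dict: "time_s": time; "joints": joint angles; "joint_vel": joint speeds; "joint_torque": joint torques, N m; "ee_pos": TCP position; "ee_rot": TCP orientation; "force": force on the tool from outside, world axes, zero at the start; "ft_torque": the same for the moment, N m; "gripper_width": opening from 0.0 (shut) to 1.0 (fully open); "finger_force": force on a finger pad.
Only numpy, scipy, OpenCV 4.12 (cv2) and the standard library are available. Lean on these libraries where they do the work, as an engineer would, in place of code of your own. Each camera call takes 0.05 s, during which the arm holds its last target. There are 200 camera calls.

## Working session

There is one attempt and no reset: what is moved stays moved. The work goes in short steps, Python scripts to look and compute and a tool call to move; the robot and the scene stay as the last step left them, time stands still between calls to the robot, and variables do not carry over. Pictures are saved under pics/ and viewed, at most 10 in all, crops included, and the job is handed in when it is done.

Besides the shell and the picture viewer there is one more tool, called by a JSON object that holds its "name" and its "arguments". apply_moves: Moves the arm, as the interface text tells. Shifts and turns lie within -1 to 1; 1 stands for 0.4 m of shift or 90 degrees of turn. Its arguments: {"type":"object","properties":{"deltas":{"type":"array","items":{"type":"array","items":{"type":"number","minimum":-1,"maximum":1}}}},"required":["deltas"]}

```bash
mkdir -p pics
python3 - <<'E'
from workcell import readout, cams, r
import cv2,pickle
for n in("scene","top"):
    s=cams.snapshot(n); pickle.dump(s,open(n+".pkl","wb"))
    cv2.imwrite(f"pics/{n}0.png",s["pixels"][:,:,::-1])
    print(n,s["fovy"],s["cx"],s["cy"],s["origin"],s["attitude"])
print(r.grip_depth,readout.sense())
E
```

```text
scene 55.467868569919055 318.2853538944229 241.21439508187333 [1.16448036 0.69740534 1.00107365] [-0.1363061   0.32924539  0.858316   -0.36920424]
top 49.390767509292765 318.4501904100231 239.98504860562156 [0.42507104 0.02195645 1.43949697] [-0.03301462  0.70650113 -0.70606741  0.03514261]
-0.0187 {'time_s': 0.1, 'joints': array([-1.35949471e+00,  2.07374708e-01,  1.54280787e+00, -2.20246462e-05,
        1.39350623e+00, -1.50476329e-01]), 'joint_vel': array([ 0.00022081, -0.00290455, -0.00234113, -0.000818  ,  0.00022609,
       -0.00156103]), 'joint_torque': array([-1.09175740e-03, -3.84094584e+01, -2.92548877e+01, -2.27494061e-04,
        4.83391908e-03, -2.44853805e-05]), 'ee_pos': array([ 0.20336478, -0.53710517,  0.23022074]), 'ee_rot': array([-1.04726611e-03,  9.83683260e-01,  1.79905936e-01, -4.27026358e-05]), 'force': array([0.73135494, 0.89291032, 0.17624769]), 'ft_torque': array([-0.02795366,  0.08774685, -0.05932562]), 'finger_force': 0.0, 'gripper_width': 0.9975363274581326}
```

View pics/scene0.png

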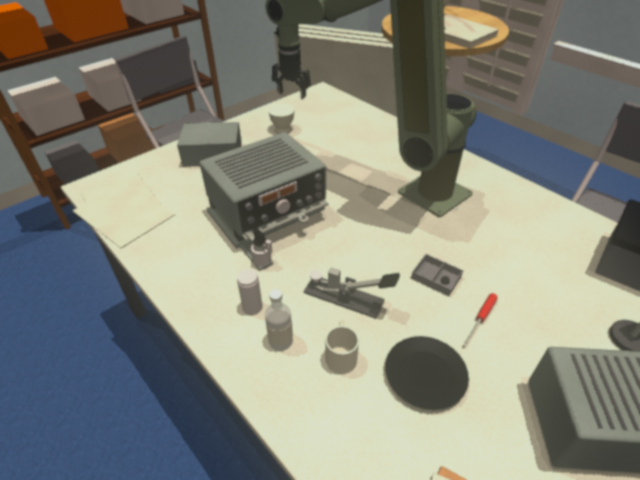

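View pics/top0.png

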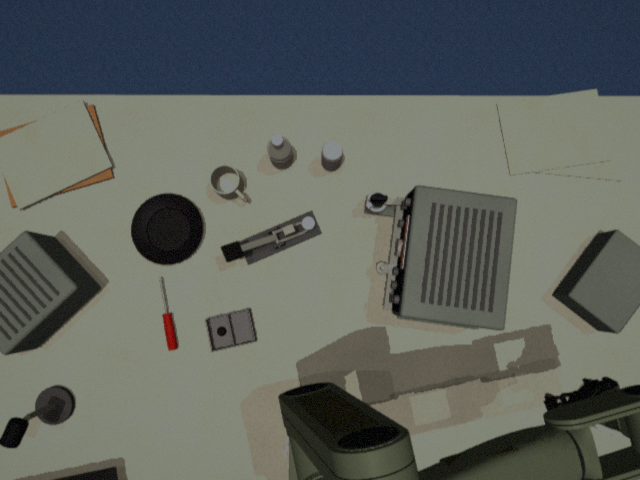

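The top view shows the jack near (283,237), with its saddle at (308,223) and pad at (232,251). The wing is at about (377,200), the lift point at about (382,267), and the radio on the right. I'll zoom in next.

Run:
```python
import cv2,pickle
s=pickle.load(open("top.pkl","rb"))["pixels"][:,:,::-1]
a=cv2.resize(s[180:330,345:535],None,fx=4,fy=4,interpolation=cv2.INTER_CUBIC)
b=cv2.resize(s[190:280,205:335],None,fx=6,fy=6,interpolation=cv2.INTER_CUBIC)
cv2.imwrite("pics/a.png",cv2.convertScaleAbs(a,alpha=1.5)); cv2.imwrite("pics/b.png",cv2.convertScaleAbs(b,alpha=1.5))
```

```text
(no output)
```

View pics/a.png

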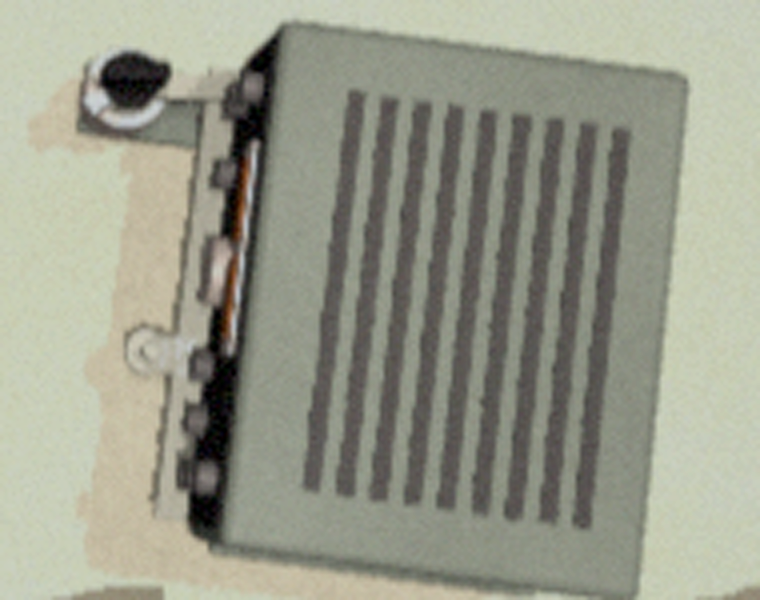

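View pics/b.png

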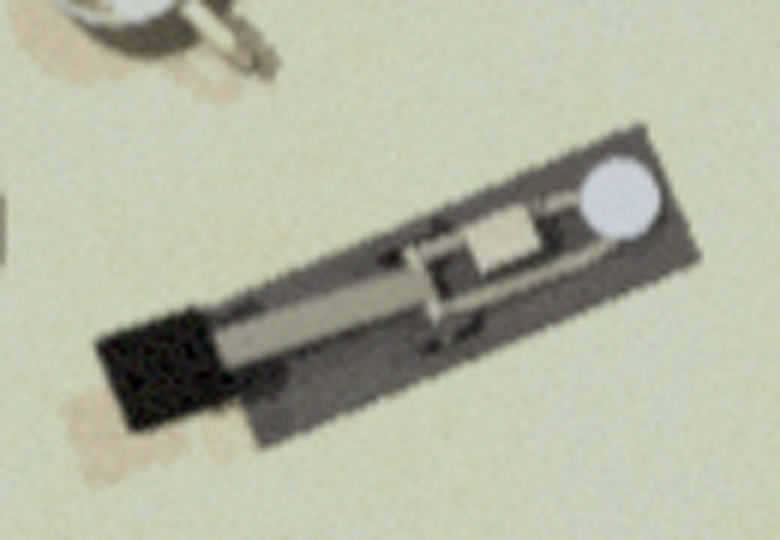

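The first crop shows the wing top at about (130,80) in crop pixels, the shoe ring at (148,351), and radio top corners at (288,22), (688,78), (634,598) and (217,546). The second crop shows the saddle at (621,198), grip block at (503,240), base corners at (640,125), (700,260) and (262,450), and pad centre at about (165,371).

```bash
cat > h.py <<'E'
import numpy as np,pickle,cv2
from scipy.spatial.transform import Rotation as R
from scipy.optimize import least_squares
def ray(s,u,v,z):
    f=240/np.tan(np.radians(s["fovy"])/2); q=s["attitude"]
    d=R.from_quat([q[1],q[2],q[3],q[0]]).apply([(u-s["cx"])/f,(v-s["cy"])/f,1]); o=np.array(s["origin"])
    return (o+d*(z-o[2])/d[2])[:2]
def proj(s,P):
    f=240/np.tan(np.radians(s["fovy"])/2); q=s["attitude"]
    p=R.from_quat([q[1],q[2],q[3],q[0]]).inv().apply(np.atleast_2d(P)-s["origin"])
    return p[:,:2]/p[:,2:]*f+[s["cx"],s["cy"]]
def fit(L,W):
    L=np.array(L);W=np.array(W)
    def f(p):
        c,s=np.cos(p[2]),np.sin(p[2]); return (L@np.array([[c,s],[-s,c]])+p[:2]-W).ravel()
    b=min((least_squares(f,[*W.mean(0),a]) for a in(-2,0,2,3)),key=lambda k:k.cost)
    return b.x,f(b.x).reshape(-1,2)
def at(p,l):
    c,s=np.cos(p[2]),np.sin(p[2]); return np.array([c*l[0]-s*l[1]+p[0],s*l[0]+c*l[1]+p[1]])
E
python3 - <<'E'
from h import *
np.set_printoptions(precision=4,suppress=True)
s=pickle.load(open("top.pkl","rb"))
A=lambda X,Y,z:ray(s,345+(X+.5)/4-.5,180+(Y+.5)/4-.5,z)
B=lambda X,Y,z:ray(s,205+(X+.5)/6-.5,190+(Y+.5)/6-.5,z)
L=[(-.16,0),(-.16,.25),(.16,.25),(.16,0)]
W=[A(288,22,.202),A(688,78,.202),A(634,598,.202),A(217,546,.202)]
p,e=fit(L,W);print("cradle",p,e)
print("wing pred",at(p,(-.13,-.075)),"meas",A(130,80,.128))
sh=A(148,351,.075);print("shoe",sh, "local",at((0,0,-p[2]),sh-p[:2]), "lip dir",p[2])
L=[(.085,0),(.03,0),(.11,.035),(.11,-.035),(-.11,-.035),(-.01-.135*np.cos(.6)-.006*np.sin(.6),0)]
W=[B(621,198,.056),B(503,240,.095),B(640,125,.01),B(700,260,.01),B(262,450,.01),B(165,371,.05+.135*np.sin(.6)+.006*np.cos(.6))]
j,e=fit(L,W);print("jack",j,e)
for n,u,v,z in(("bottle",279,152,.1),("can",331,150,.13),("mug",225,180,.09)):print(n,ray(s,u,v,z))
E
```

```text
cradle [ 0.5228 -0.1917 -3.2809] [[ 0.0035  0.0042]
 [ 0.0027 -0.0035]
 [-0.0054 -0.002 ]
 [-0.0008  0.0014]]
wing pred [ 0.6619 -0.1355] meas [ 0.6552 -0.1312]
shoe [ 0.4852 -0.1473] local [ 0.0433 -0.0387] lip dir -3.280889162932753
jack [ 0.5711  0.1233 -1.1606] [[-0.0006 -0.0002]
 [ 0.0009 -0.0001]
 [ 0.0015 -0.0013]
 [-0.0001 -0.0015]
 [-0.0004  0.0003]
 [-0.0013  0.0028]]
bottle [0.7862 0.1214]
can [ 0.7835 -0.014 ]
mug [0.7136 0.2634]
```

{"name": "apply_moves", "arguments": {"deltas": [[0, 0, 0, 0, 0, -0.08, 1], [0, 0, 0, 0, 0, -0.1, 1], [0, 0, 0, 0, 0, -0.08, 0.2], [0, 0, 0, 0.088, -0.034, 0, -0.2], [0, 0, 0, 0.088, -0.034, 0, -0.2], [0, 0, 0, 0.088, -0.034, 0, -0.2], [0, 0, 0, 0.088, -0.034, 0, -0.2], [0, 0, 0, 0.088, -0.034, 0, -0.2], [0, 0, 0, 0.088, -0.034, 0, -0.2], [0, 0, 0, 0.088, -0.034, 0, -0.2]]}}

```text
time_s: 1.1
ee_pos: [0.401, -0.3601, 0.3347]
ee_rot: [-0.0, 0.984, 0.18, -0.0]
force: [0.9, 0.4, 1.2]
gripper_width: 0.398
finger_force: 0.0
```

Run:
```python
import cv2,pickle
s=pickle.load(open("scene.pkl","rb"))["pixels"][:,:,::-1]
b=cv2.resize(s[125:275,195:395],None,fx=4,fy=4,interpolation=cv2.INTER_CUBIC)
cv2.imwrite("pics/c.png",cv2.convertScaleAbs(b,alpha=1.4))
```

```text
(no output)
```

View pics/c.png

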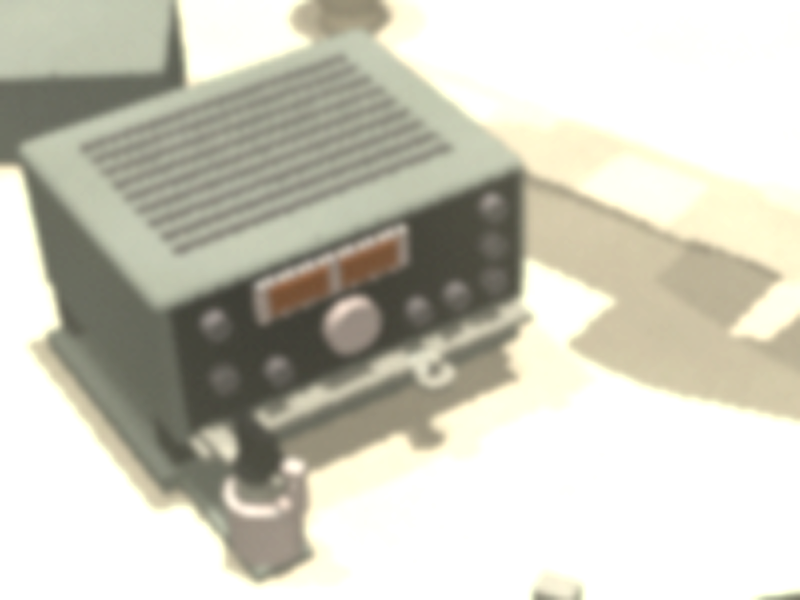

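The scene crop shows radio top corners at (22,150), (360,33), (522,160) and (165,305), the shoe at about (433,365) and the wing at about (258,440). I'll fit these together with the top view.

Run:
```python
from h import *
np.set_printoptions(precision=4,suppress=True)
T=pickle.load(open("top.pkl","rb"));S=pickle.load(open("scene.pkl","rb"))
a=lambda X,Y:(345+(X+.5)/4-.5,180+(Y+.5)/4-.5)
c=lambda X,Y:(195+(X+.5)/4-.5,125+(Y+.5)/4-.5)
K=[(-.16,0,.202),(-.16,.25,.202),(.16,.25,.202),(.16,0,.202)]
obs=[(T,K,[a(288,22),a(688,78),a(634,598),a(217,546)]),(S,K,[c(165,305),c(22,150),c(360,33),c(522,160)]),(T,[(-.13,-.075,.128)],[a(130,80)])]
def f(p,full=0):
    out=[]
    for s,k,u in obs:
        P=[[*at(p[:3],q[:2]),q[2]] for q in k]; out.append(proj(s,P)-u)
    P=[[*at(p[:3],(p[3],-.04)),.076]]
    out+= [proj(T,P)-[a(148,351)], proj(S,P)-[c(433,365)]]
    return np.vstack(out) if full else np.vstack(out).ravel()
b=least_squares(f,[.52,-.19,3.0,.04],loss="soft_l1")
print(b.x);print(f(b.x,1));p=b.x
print("wing",at(p,(-.13,-.075)),"shoe",at(p,(p[3],-.04)))
# black wing blob centroid in top
g=T["pixels"].max(2)[188:210,362:392]; m=(g<35).astype(np.uint8)
n,l,st,ce=cv2.connectedComponentsWithStats(m); i=1+st[1:,4].argmax()
mo=cv2.moments((l==i).astype(np.uint8),True); print(st[i],ce[i]+[362,188],"ang",np.degrees(.5*np.arctan2(2*mo["mu11"],mo["mu20"]-mo["mu02"])))
for z in(.09,.112,.13):print(z,ray(T,*(ce[i]+[362,188]),z))
print(proj(T,[[*at(p,(-.13,-.075)),.13]]))
for r_ in g: print(" ".join(f"{v:3d}" for v in r_))
```

```text
[ 0.5198 -0.1905  3.0157  0.0395]
[[-3.1356 -0.3488]
 [ 0.2105 -1.371 ]
 [ 1.4841  2.3094]
 [-0.1754  1.7577]
 [-1.4678  0.614 ]
 [-2.2339 -1.6285]
 [ 0.5764 -2.8838]
 [ 2.5317 -0.6678]
 [ 0.4438 -1.1462]
 [-0.53   -0.1611]
 [ 0.4588  0.7496]]
wing [ 0.6582 -0.1324] shoe [ 0.4856 -0.1458]
[  8   6  17  13 144] [377.7361 199.5764] ang -8.452800211726437
0.09 [ 0.662  -0.1373]
0.112 [ 0.6582 -0.1347]
0.13 [ 0.655  -0.1325]
[[377.6599 198.3407]]
138 136 138 135 139 136 133 136 137 139 138 136 139 136 136 137 138 136 137 137 139 135 137 138 139 139 137 137 139 140
138 137 137 138 136 138 136 135 138 137 136 138 137 138 137 136 137 138 138 139 138 134 138 137 136 136 136 137 139 135
137 138 137 138 138 140 137 137 137 137 139 138 140 138 135 138 137 138 137 136 140 135 136 138 137 138 135 139 138 137
138 137 137 136 139 138 137 137 137 137 130 133 131 134 132 133 137 135 135 138 138 137 137 138 137 136 139 138 136 138
136 137 136 137 139 137 138 135 138 133 129 133 128 114 109 109 109 109 123 131 134 138 138 137 136 135 137 137 137 138
136 137 138 138 139 139 136 130 137 133 132 115 103  
[... 1286 characters left out ...]
 135 138 136 139 118  67  30  28  24  31  17  21  26  31  23  41  72  87  90  85 102 101  99  98  98
131 126 102  77 116 136 138 138 137 132  87  53  30  24  27  26  30  30  25  39  75 110 112 104  77  65  52  56  52  62
131 128 103  64  88 120 136 133 121 106  89  77  46  39  32  33  42  34  42  71 105 132 132 116  84  70  64  64  67  67
131 124 105  66  70  92 132 122  98 108 104  81  71  72  70  73  69  78  83 113 128 136 129  97  81  77  77  77  77  80
131 129 100  65  54  69 103  95 107 129 126 114 107 102 102 100 103 115 120 134 135 128 108  81  83  80  81  81  81  81
133 127  93  58  51  61  58  74 106 124 130 131 133 123 125 125 125 137 136 135 123 105  82  85  83  85  85  85  89  83
```

{"name": "apply_moves", "arguments": {"deltas": [[0, 0, 0, 0.088, -0.034, 0, -0.2], [0, 0, 0, 0.088, -0.034, 0, -0.2], [0, 0, 0, 0.088, -0.034, 0, -0.2], [0, 0, 0, 0.088, -0.034, 0, -0.2], [0, 0, 0, 0.088, -0.034, 0, -0.2], [0, 0, 0, 0.088, -0.034, 0, -0.2], [0, 0, 0, 0.088, -0.034, 0, -0.2], [0, 0, 0, 0.088, -0.034, 0, -0.2], [0, 0, 0, 0.03, -0.01, 0, -0.2], [0, 0, 0, 0, 0, 0, -0.2]]}}

```text
time_s: 2.1
ee_pos: [0.6355, -0.1507, 0.334]
ee_rot: [-0.0, 0.983, 0.181, -0.001]
force: [-0.8, -0.6, -0.1]
gripper_width: 0.402
finger_force: 0.0
```

Run:
```python
from h import *
T=pickle.load(open("top.pkl","rb"))
g=T["pixels"][186:211,360:395,::-1]
b=cv2.resize(g,None,fx=22,fy=22,interpolation=cv2.INTER_CUBIC)
b=np.clip(b.astype(float)*3.2,0,255).astype(np.uint8)
tt=np.radians(172.8)
def draw(c,yaw,col):
    w=[]
    for z in(.13,.094):
        P=[[*at((c[0],c[1],yaw),q),z] for q in((-.007,-.021),(.007,-.021),(.007,.021),(-.007,.021))]
        u=((proj(T,P)-[360,186]+.5)*22-.5).astype(np.int32); cv2.polylines(b,[u],True,col,1)
draw((.6582,-.1324),tt,(0,0,255)); draw((.659,-.1335),tt+.14,(0,255,0))
cv2.imwrite("pics/d.png",b)
```

```text
(no output)
```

View pics/d.png

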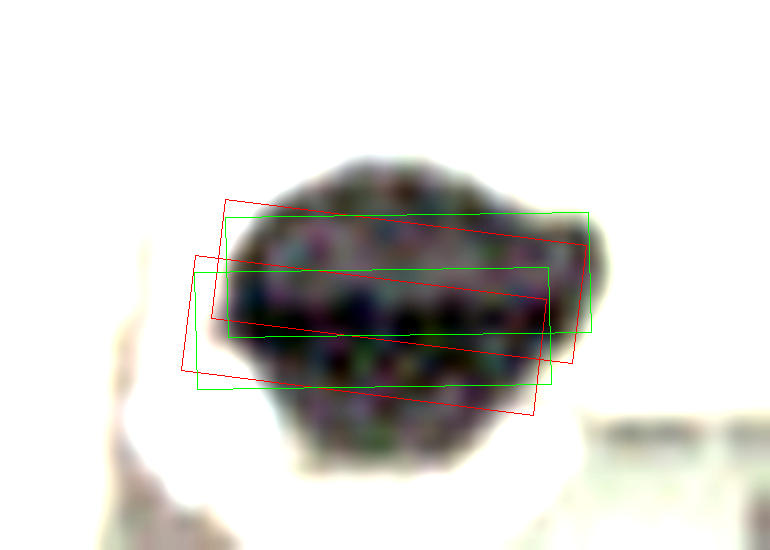

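The crop shows the wing's top face centred at about (413,265), tilted slightly counterclockwise from nominal. That puts the wing near (0.660, -0.134). Next I'll rotate the tool above it.

{"name": "apply_moves", "arguments": {"deltas": [[0, 0, -0.0745, 0, 0, 0, -0.2], [0, 0, -0.0745, 0, 0, 0, -0.2], [0, 0, -0.0745, 0, 0, 0, -0.2], [0, 0, -0.0745, 0, 0, 0, -0.2], [0, 0, -0.0745, 0, 0, 0, -0.2], [0, 0, -0.0745, 0, 0, 0, -0.2], [0, 0, -0.0745, 0, 0, 0, -0.2], [0, 0, -0.0745, 0, 0, 0, -0.2], [0, 0, -0.0745, 0, 0, 0, -0.2], [0, 0, -0.0745, 0, 0, 0, -0.2]]}}

```text
time_s: 3.1
ee_pos: [0.6335, -0.1539, 0.3352]
ee_rot: [-0.0, 0.72, 0.694, -0.001]
force: [0.6, -0.2, 0.2]
gripper_width: 0.398
finger_force: 0.0
```

```bash
cat >> h.py <<'E'
def todo(pos,yawdeg):
    "tool y line at yawdeg; prints delta in move units"
    from workcell import readout
    s=readout.sense();q=s["ee_rot"];M=R.from_quat([q[1],q[2],q[3],q[0]])
    X=M.as_matrix();yaw=np.degrees(np.arctan2(X[1,1],X[0,1]))
    d=(yawdeg-yaw+90)%180-90
    print("t",round(s["time_s"],2),"pos",s["ee_pos"].round(4),"yaw",round(yaw,1),"tilt",X[:,2].round(4),"j",s["joints"].round(2),"F",s["force"].round(1),"w",round(s["gripper_width"]*85,1),s["finger_force"])
    print("turn az",round(-d/90,4),"shift",(X.T@(np.array(pos)-s["ee_pos"])/.4).round(4))
E
python3 -c "
from h import *
todo((.660,-.134,.112),-2)"
```

```text
t 3.1 pos [ 0.6335 -0.1539  0.3352] yaw -2.1 tilt [-1.2e-03 -6.0e-04 -1.0e+00] j [-0.37  0.32  1.19 -0.    1.63 -0.33] F [ 0.6 -0.2  0.2] w 33.8 0.0
turn az -0.0008 shift [0.0525 0.065  0.5578]
```

{"name": "apply_moves", "arguments": {"deltas": [[0, 0, 0, 0.0525, 0.065, 0, -0.2], [0, 0, 0, 0, 0, 0.08, -0.2], [0, 0, 0, 0, 0, 0.1, -0.2], [0, 0, 0, 0, 0, 0.1, -0.2], [0, 0, 0, 0, 0, 0.08, -0.2], [0, 0, 0, 0, 0, 0.06, -0.2], [0, 0, 0, 0, 0, 0.02, -0.2], [0, 0, 0, 0, 0, 0, -0.2], [0, 0, 0, 0, 0, 0, -0.2]]}}

```text
time_s: 4.0
ee_pos: [0.6624, -0.1332, 0.1611]
ee_rot: [0.001, 0.721, 0.693, 0.0]
force: [-0.2, 0.6, 0.1]
gripper_width: 0.402
finger_force: 0.0
```

```bash
python3 -c "
from h import *
todo((.660,-.134,.112),-2)
from workcell import cams
T=cams.snapshot('scene');g=T['pixels'][160:260,210:330,::-1]
cv2.imwrite('pics/e.png',cv2.convertScaleAbs(cv2.resize(g,None,fx=6,fy=6,interpolation=cv2.INTER_CUBIC),alpha=1.5))"
```

```text
t 4.0 pos [ 0.6624 -0.1332  0.1611] yaw -2.3 tilt [ 0.0024 -0.0011 -1.    ] j [-0.33  0.47  1.34 -0.    1.33 -0.29] F [-0.2  0.6  0.1] w 34.2 0.0
turn az -0.003 shift [-0.002  -0.0062  0.1228]
```

View pics/e.png

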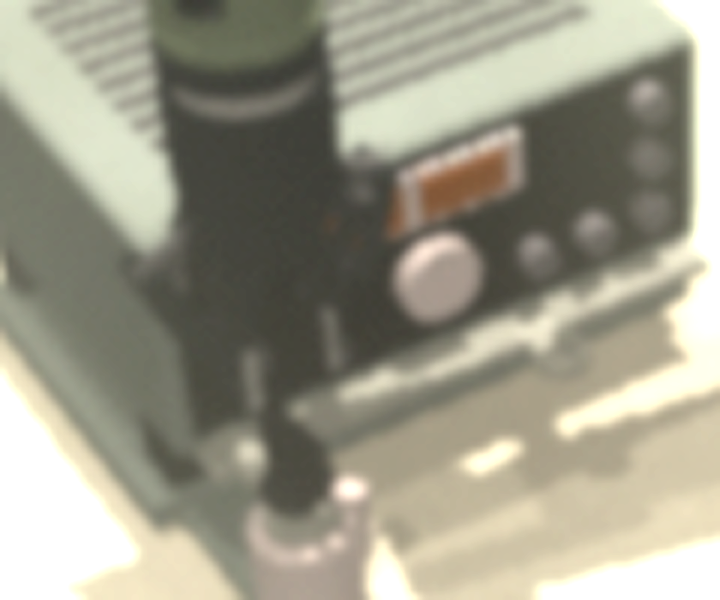

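The wing sits midway between the two pads. Next I'll descend and close.

{"name": "apply_moves", "arguments": {"deltas": [[0, 0, 0, -0.002, -0.006, 0.04, -0.2], [0, 0, 0, 0, 0, 0.05, -0.2], [0, 0, 0, 0, 0, 0.035, -0.2], [0, 0, 0, 0, 0, 0, -0.2], [0, 0, 0, 0, 0, 0, -1], [0, 0, 0, 0, 0, 0, -1], [0, 0, 0, 0, 0, 0, -1], [0, 0, 0, 0, 0, 0, -1], [0, 0, 0, 0, 0, 0, -1], [0, 0, 0, 0, 0, 0, -1]]}}

```text
time_s: 5.05
ee_pos: [0.6606, -0.1331, 0.1106]
ee_rot: [0.001, 0.721, 0.693, 0.001]
force: [3.4, 0.7, 1.3]
gripper_width: 0.146
finger_force: 61.4
```

```bash
python3 -c "
from h import *
todo((.660,-.134,.102),-2)"
```

```text
t 5.05 pos [ 0.6606 -0.1331  0.1106] yaw -2.2 tilt [ 3.4e-03 -8.0e-04 -1.0e+00] j [-0.33  0.52  1.38  0.    1.24 -0.29] F [3.4 0.7 1.3] w 12.4 61.36053800582886
turn az -0.0024 shift [-0.0024 -0.0016  0.0215]
```

{"name": "apply_moves", "arguments": {"deltas": [[0, 0, 0, 0, 0, 0.01, -1], [0, 0, 0, 0, 0, 0.01, -1], [0, 0, 0, 0, 0, 0.003, -1], [0, 0, 0, 0, 0, 0, -1], [0, 0, 0, 0, 0, 0, -1]]}}

```text
time_s: 5.55
ee_pos: [0.6607, -0.1331, 0.1027]
ee_rot: [0.001, 0.721, 0.693, 0.001]
force: [1.2, 2.0, 11.3]
gripper_width: 0.149
finger_force: 62.7
```

```bash
python3 -c "
from h import *
todo((.660,-.134,.102),-2)"
```

```text
t 5.55 pos [ 0.6607 -0.1331  0.1027] yaw -2.2 tilt [ 3.3e-03 -8.0e-04 -1.0e+00] j [-0.33  0.53  1.39  0.    1.22 -0.29] F [ 1.2  2.  11.3] w 12.7 62.689712047576904
turn az -0.0024 shift [-0.0024 -0.0016  0.0016]
```

{"name": "apply_moves", "arguments": {"deltas": [[0, 0, -0.06, 0, 0, 0, -1], [0, 0, -0.06, 0, 0, 0, -1], [0, 0, -0.06, 0, 0, 0, -1], [0, 0, -0.06, 0, 0, 0, -1]]}}

```text
time_s: 5.95
ee_pos: [0.6596, -0.1333, 0.1026]
ee_rot: [0.001, 0.576, 0.817, -0.0]
force: [-3.3, 0.8, 13.3]
gripper_width: 0.149
finger_force: 62.9
```

```bash
python3 -c "
from h import *
todo((.6605,-.133,.102),73)
from workcell import readout
print(readout.sense()['ft_torque'])"
```

```text
t 5.95 pos [ 0.6596 -0.1333  0.1026] yaw 19.6 tilt [ 7.e-04 -1.e-03 -1.e+00] j [-0.33  0.53  1.39 -0.    1.23 -0.67] F [-3.3  0.8 13.3] w 12.6 62.92931914329529
turn az -0.5933 shift [-0.0001  0.0023  0.0016]
[ 0.08692951  0.47832346 -0.03141384]
```

Turning freely. Continue.

{"name": "apply_moves", "arguments": {"deltas": [[0, 0, -0.06, 0, 0, 0, -1], [0, 0, -0.06, 0, 0, 0, -1], [0, 0, -0.06, 0, 0, 0, -1], [0, 0, -0.06, 0, 0, 0, -1], [0, 0, -0.06, 0, 0, 0, -1], [0, 0, -0.06, 0, 0, 0, -1], [0, 0, -0.06, 0, 0, 0, -1], [0, 0, -0.06, 0, 0, 0, -1], [0, 0, -0.06, 0, 0, 0, -1], [0, 0, 0, 0, 0, 0, -1]]}}

```text
time_s: 6.95
ee_pos: [0.6579, -0.1351, 0.1026]
ee_rot: [-0.001, 0.19, 0.982, -0.002]
force: [-6.1, -2.7, 15.2]
gripper_width: 0.152
finger_force: 63.2
```

```bash
python3 -c "
from h import *
todo((.6605,-.133,.102),73)
from workcell import readout
print(readout.sense()['ft_torque'])"
```

```text
t 6.95 pos [ 0.6579 -0.1351  0.1026] yaw 68.1 tilt [-0.0031 -0.0036 -1.    ] j [-0.33  0.53  1.39 -0.    1.23 -1.52] F [-6.1 -2.7 15.2] w 12.9 63.233524560928345
turn az -0.0549 shift [-0.0041  0.0072  0.0015]
[-0.43830697  1.11031371  0.00814847]
```

{"name": "apply_moves", "arguments": {"deltas": [[0, 0, -0.03, 0, 0, 0, -1], [0, 0, -0.02, 0, 0, 0, -1], [0, 0, 0, 0, 0, 0, -1]]}}

```text
time_s: 7.25
ee_pos: [0.6578, -0.1353, 0.1026]
ee_rot: [-0.001, 0.152, 0.988, -0.002]
force: [-7.3, -2.9, 15.0]
gripper_width: 0.148
finger_force: 63.2
```

```bash
python3 -c "
from h import *
todo((.6605,-.133,.102),76)
from workcell import readout
print(readout.sense()['ft_torque'])"
```

```text
t 7.25 pos [ 0.6578 -0.1353  0.1026] yaw 72.5 tilt [-0.0033 -0.0039 -1.    ] j [-0.33  0.53  1.39 -0.01  1.23 -1.59] F [-7.3 -2.9 15. ] w 12.6 63.233041763305664
turn az -0.039 shift [-0.0047  0.0074  0.0014]
[-0.55498937  1.13968042  0.01276204]
```

{"name": "apply_moves", "arguments": {"deltas": [[0, 0, -0.03, 0, 0, 0, -1], [0, 0, -0.03, 0, 0, 0, -1], [0, 0, 0, 0, 0, 0, -1]]}}

```text
time_s: 7.55
ee_pos: [0.6578, -0.1354, 0.1026]
ee_rot: [-0.001, 0.108, 0.994, -0.002]
force: [-7.1, -2.7, 15.3]
gripper_width: 0.149
finger_force: 73.1
```

```bash
python3 -c "
from h import *
todo((.6605,-.133,.102),76)
from workcell import readout
print(readout.sense()['ft_torque'])"
```

```text
t 7.55 pos [ 0.6578 -0.1354  0.1026] yaw 77.6 tilt [-0.0028 -0.0028 -1.    ] j [-0.33  0.53  1.39 -0.    1.23 -1.68] F [-7.1 -2.7 15.3] w 12.6 73.13133459538221
turn az 0.0177 shift [-0.0052  0.0073  0.0016]
[-0.56292934  1.1442012  -1.53054914]
```

At the stop, with 1.5 N m of reaction. I'll relax the turn, release and rise.

{"name": "apply_moves", "arguments": {"deltas": [[0, 0, 0.02, 0, 0, 0, -1], [0, 0, 0, 0, 0, 0, -0.3], [0, 0, 0, 0, 0, 0, -0.3], [0, 0, 0, 0, 0, 0, -0.3], [0, 0, 0, 0, 0, -0.03, -0.3], [0, 0, 0, 0, 0, -0.05, -0.3], [0, 0, 0, 0, 0, -0.1, -0.2], [0, 0, 0, 0, 0, -0.1, -0.2], [0, 0, 0, 0, 0, -0.1, 0], [0, 0, 0, 0, 0, -0.05, 0]]}}

```text
time_s: 8.55
ee_pos: [0.661, -0.1331, 0.278]
ee_rot: [0.004, 0.121, 0.993, -0.001]
force: [0.5, 0.0, 0.5]
gripper_width: 0.499
finger_force: 0.0
```

```bash
python3 -c "
from h import *
j=(.5711,.1233,-1.1606)
g=at(j,(.03,0));print(g)
todo((*g,.27),np.degrees(j[2])+90)"
```

```text
[0.58306368 0.09578872]
t 8.55 pos [ 0.661  -0.1331  0.278 ] yaw 76.1 tilt [ 0.007  -0.0025 -1.    ] j [-0.33  0.38  1.22 -0.    1.53 -1.66] F [0.5 0.  0.5] w 42.4 0.0
turn az 0.5846 shift [0.3266 0.5088 0.0172]
```

{"name": "apply_moves", "arguments": {"deltas": [[0, 0, 0, 0.0467, 0.0727, 0, 0.2], [0, 0, 0, 0.0467, 0.0727, 0, 0.2], [0, 0, 0, 0.0467, 0.0727, 0, 0.2], [0, 0, 0, 0.0467, 0.0727, 0, 0.2], [0, 0, 0, 0.0467, 0.0727, 0, 0.2], [0, 0, 0, 0.0467, 0.0727, 0, 0.2], [0, 0, 0, 0.0467, 0.0727, 0, 0.2], [0, 0, 0.0835, 0, 0, 0, 0.2], [0, 0, 0.0835, 0, 0, 0, 0.2], [0, 0, 0.0835, 0, 0, 0, 0.2]]}}

```text
time_s: 9.55
ee_pos: [0.581, 0.097, 0.2726]
ee_rot: [0.0, 0.315, 0.949, -0.0]
force: [-0.7, -0.6, -0.2]
gripper_width: 0.602
finger_force: 0.0
```

{"name": "apply_moves", "arguments": {"deltas": [[0, 0, 0.0835, 0, 0, 0, 0.2], [0, 0, 0.0835, 0, 0, 0, 0.2], [0, 0, 0.0835, 0, 0, 0, 0.2], [0, 0, 0.0835, 0, 0, 0, 0.2], [0, 0, 0, 0, 0, 0, 0.2]]}}

```text
time_s: 10.05
ee_pos: [0.5812, 0.0964, 0.2725]
ee_rot: [0.0, 0.548, 0.836, -0.0]
force: [0.3, -0.7, 0.6]
gripper_width: 0.6
finger_force: 0.0
```

```bash
python3 -c "
from h import *
from workcell import cams
j=(.5711,.1233,-1.1606)
todo((*at(j,(.03,0)),.065),np.degrees(j[2])+90)
T=cams.snapshot('top');g=T['pixels'][175:275,330:430,::-1]
S=cams.snapshot('scene');h=S['pixels'][200:300,215:315,::-1]
cv2.imwrite('pics/f.png',cv2.convertScaleAbs(cv2.resize(np.hstack([g,h]),None,fx=4,fy=4,interpolation=cv2.INTER_CUBIC),alpha=1.6))"
```

```text
t 10.05 pos [0.5812 0.0964 0.2725] yaw 23.5 tilt [-0.e+00 -1.e-04 -1.e+00] j [ 0.02  0.21  1.45 -0.    1.48 -0.39] F [ 0.3 -0.7  0.6] w 51.0 0.0
turn az 0.0002 shift [-0.0032  0.0037  0.5188]
```

View pics/f.png

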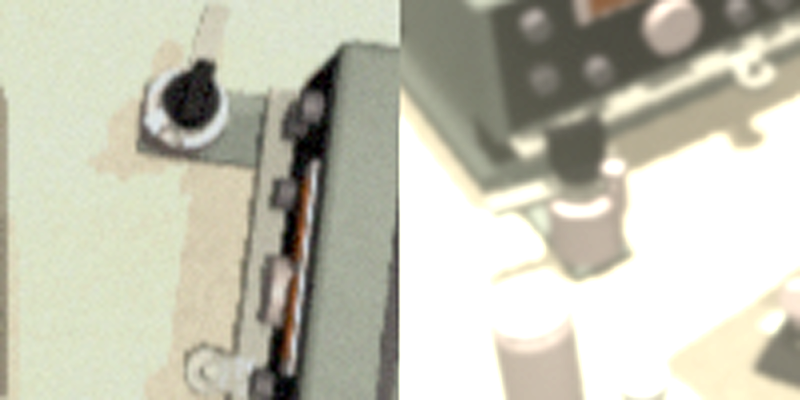

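The wing and tongue now point away from the radio, at about (200,75) in the crop, so it's unlocked. I'll lower onto the grip block.

{"name": "apply_moves", "arguments": {"deltas": [[0, 0, 0, -0.003, 0.004, 0.08, 0.2], [0, 0, 0, 0, 0, 0.1, 0.2], [0, 0, 0, 0, 0, 0.1, 0.2], [0, 0, 0, 0, 0, 0.1, 0.2], [0, 0, 0, 0, 0, 0.08, 0.2], [0, 0, 0, 0, 0, 0.04, 0.2], [0, 0, 0, 0, 0, 0.024, 0.2], [0, 0, 0, 0, 0, 0, 0.2]]}}

```text
time_s: 10.95
ee_pos: [0.5831, 0.0957, 0.062]
ee_rot: [-0.0, 0.548, 0.836, -0.0]
force: [-0.1, -0.1, 0.6]
gripper_width: 0.601
finger_force: 0.0
```

{"name": "apply_moves", "arguments": {"deltas": [[0, 0, 0, 0, 0, 0, -1], [0, 0, 0, 0, 0, 0, -1], [0, 0, 0, 0, 0, 0, -1], [0, 0, 0, 0, 0, 0, -1], [0, 0, 0, 0, 0, 0, -1], [0, 0, 0, 0, 0, 0, -1]]}}

```text
time_s: 11.55
ee_pos: [0.5841, 0.0954, 0.0646]
ee_rot: [0.001, 0.548, 0.836, 0.0]
force: [-4.5, -1.8, 7.1]
gripper_width: 0.245
finger_force: 62.1
```

```bash
python3 -c "
from h import *
from workcell import cams
c=(.5198,-.1905,3.0157); s=at(c,(.0405,-.04)); yaw=c[2]-np.pi/2-2*np.pi+2*np.pi
yaw=c[2]+np.pi/2-2*np.pi; sh=np.array([.4856,-.1458])
g=sh+.055*np.array([-np.cos(yaw),-np.sin(yaw)]);print(yaw,np.degrees(yaw),g)
j=(.5711,.1233,-1.1606)
todo((*at(j,(.03,0)),.064),23.5)
todo((*g,.064),np.degrees(yaw)+90)
T=cams.snapshot('top');pickle.dump(T,open('t2.pkl','wb'));g=T['pixels'][190:290,205:335,::-1]
cv2.imwrite('pics/g.png',cv2.convertScaleAbs(cv2.resize(g,None,fx=6,fy=6,interpolation=cv2.INTER_CUBIC),alpha=1.6))"
```

```text
-1.6966889803846898 -97.21311772239764 [ 0.49250582 -0.09123527]
t 11.55 pos [0.5841 0.0954 0.0646] yaw 23.5 tilt [ 2.e-03 -6.e-04 -1.e+00] j [ 0.02  0.42  1.63 -0.    1.08 -0.39] F [-4.5 -1.8  7.1] w 20.9 62.08966255187988
turn az -0.0 shift [ 0.0019 -0.0019  0.0014]
t 11.55 pos [0.5841 0.0954 0.0646] yaw 23.5 tilt [ 2.e-03 -6.e-04 -1.e+00] j [ 0.02  0.42  1.63 -0.    1.08 -0.39] F [-4.5 -1.8  7.1] w 20.9 62.08966255187988
turn az 0.3412 shift [-0.3366 -0.396   0.0012]
```

{"name": "apply_moves", "arguments": {"deltas": [[0, 0, 0, 0, 0, -0.004, -1], [0, 0, 0.057, 0, 0, 0, -1], [0, 0, 0.057, 0, 0, 0, -1], [0, 0, 0.057, 0, 0, 0, -1], [0, 0, 0.057, 0, 0, 0, -1], [0, 0, 0.057, 0, 0, 0, -1], [0, 0, 0.057, 0, 0, 0, -1], [0, 0, 0, 0, 0, 0, -1]]}}

```text
time_s: 12.4
ee_pos: [0.584, 0.0962, 0.0645]
ee_rot: [0.0, 0.751, 0.661, 0.001]
force: [0.5, 1.9, 0.2]
gripper_width: 0.246
finger_force: 61.1
```

```bash
python3 -c "
from h import *
todo((.4925,-.0912,.064),-7.2)"
```

```text
t 12.4 pos [0.584  0.0962 0.0645] yaw -7.3 tilt [ 1.9e-03  6.0e-04 -1.0e+00] j [0.02 0.42 1.63 0.   1.08 0.14] F [0.5 1.9 0.2] w 20.9 61.132482290267944
turn az -0.0012 shift [-0.4939 -0.1671  0.0006]
```

{"name": "apply_moves", "arguments": {"deltas": [[0, 0, 0, -0.02, -0.03, 0, -1], [0, 0, 0, -0.04, -0.04, 0, -1], [0, 0, 0, -0.05, -0.04, 0, -1], [0, 0, 0, -0.05, -0.03, 0, -1], [0, 0, 0, -0.05, -0.027, 0, -1], [0, 0, 0, -0.05, 0, 0, -1], [0, 0, 0, -0.05, 0, 0, -1], [0, 0, 0, -0.04, 0, 0, -1], [0, 0, 0, -0.02, 0, 0, -1], [0, 0, 0, 0, 0, 0, -1]]}}

```text
time_s: 13.4
ee_pos: [0.4986, -0.0438, 0.0645]
ee_rot: [0.001, 0.751, 0.661, -0.0]
force: [-1.0, -1.9, -0.6]
gripper_width: 0.251
finger_force: 61.4
```

```bash
python3 -c "
from h import *
todo((.4925,-.0912,.064),-7.2)
from workcell import cams
T=cams.snapshot('top');pickle.dump(T,open('t2.pkl','wb'));g=T['pixels'][195:320,270:430,::-1]
cv2.imwrite('pics/g.png',cv2.convertScaleAbs(cv2.resize(g,None,fx=4.8,fy=4.8,interpolation=cv2.INTER_CUBIC),alpha=1.6))"
```

```text
t 13.4 pos [ 0.4986 -0.0438  0.0645] yaw -7.3 tilt [ 0.0011 -0.0016 -1.    ] j [-0.26  0.26  1.86 -0.    1.02 -0.13] F [-1.  -1.9 -0.6] w 21.3 61.43565773963928
turn az -0.0009 shift [-0.1196 -0.0002  0.0015]
```

View pics/g.png

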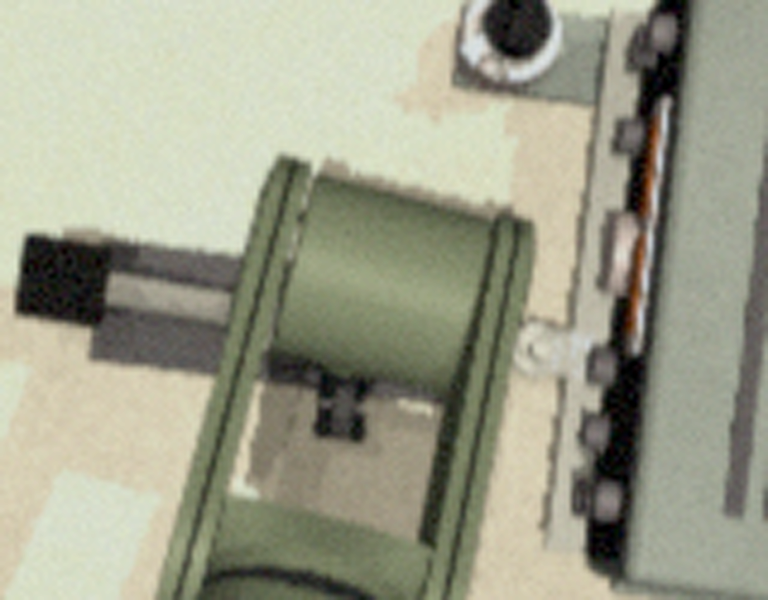

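The view shows the pad at (62,277) and the tail corner at (90,358). The wrist hides the saddle, and the shoe is at (540,347). I'll cross-check the jack pose from these.

Run:
```python
from h import *
np.set_printoptions(precision=4,suppress=True)
T=pickle.load(open("t2.pkl","rb"))
G=lambda X,Y,z:ray(T,270+(X+.5)/4.8-.5,195+(Y+.5)/4.8-.5,z)
print("shoe",G(540,347,.08))
yaw=np.radians(-97.3);tcp=np.array([.4986,-.0438])
j=(*(tcp-.0308*np.array([np.cos(yaw),np.sin(yaw)])),yaw);print(j)
L=(-.01-.135*np.cos(.6)-.006*np.sin(.6),0)
print("pad pred",at(j,L),"meas",G(62,277,.05+.135*np.sin(.6)+.006*np.cos(.6)))
print("corner pred",at(j,(-.11,-.035)),"meas",G(90,358,.01))
c=(.5198,-.1905,3.0157)
# pad local ray check against initial image same way
g=T["pixels"].max(2)
m=((g<45)&(np.indices(g.shape)[1]<300)&(np.indices(g.shape)[1]>268)&(np.indices(g.shape)[0]>235)&(np.indices(g.shape)[0]<270)).astype(np.uint8)
n,l,st,ce=cv2.connectedComponentsWithStats(m);i=1+st[1:,4].argmax();print(st[i],ce[i])
```

```text
shoe [ 0.4863 -0.148 ]
(np.float64(0.5025135899449216), np.float64(-0.013249651168227083), np.float64(-1.6982053621904827))
pad pred [0.5184 0.1105] meas [0.5204 0.1083]
corner pred [0.4818 0.1003] meas [0.483 0.1  ]
[274 244  26  19 324] [284.2963 252.7315]
```

{"name": "apply_moves", "arguments": {"deltas": [[0, 0, 0, -0.02, 0, 0, -1], [0, 0, 0, -0.035, 0, 0, -1], [0, 0, 0, -0.035, 0, 0, -1], [0, 0, 0, -0.025, 0, 0, -1], [0, 0, 0, -0.0095, 0, 0, -1], [0, 0, 0, 0, 0, 0, -1], [0, 0, 0, 0, 0, 0, -1]]}}

```text
time_s: 14.15
ee_pos: [0.4925, -0.0916, 0.0645]
ee_rot: [0.0, 0.751, 0.661, 0.0]
force: [0.6, 3.5, 3.9]
gripper_width: 0.246
finger_force: 61.8
```

```bash
python3 -c "
from h import *
todo((.4922,-.0932,.064),-7.3)
from workcell import cams
S=cams.snapshot('scene');T=cams.snapshot('top')
pickle.dump((S,T),open('t3.pkl','wb'))
sd=proj(S,[[.4853,-.147,.056],[.4853,-.147,.062],[.4853,-.147,.086]]);print(sd)
h=S['pixels'][185:260,260:360,::-1]
h=np.clip(cv2.resize(h,None,fx=8,fy=8,interpolation=cv2.INTER_CUBIC).astype(float)*1.3,0,255).astype(np.uint8)
# model outline of saddle (r18, z56) and disc (r15 z62)
a=np.linspace(0,2*np.pi,60)
for rr,z,col in((.018,.056,(0,0,255)),(.015,.070,(0,255,0))):
    u=proj(S,np.c_[.4853+rr*np.cos(a),-.147+rr*np.sin(a),0*a+z]);cv2.polylines(h,[(((u-[260,185])+.5)*8-.5).astype(np.int32)],True,col,1)
cv2.imwrite('pics/h.png',h)"
```

```text
t 14.15 pos [ 0.4925 -0.0916  0.0645] yaw -7.3 tilt [ 0.0012 -0.     -1.    ] j [-0.36  0.26  1.86  0.    1.02 -0.23] F [0.6 3.5 3.9] w 20.9 61.82810068130493
turn az 0.0003 shift [-0.004  -0.0002  0.0012]
[[303.36783557 221.23645906]
 [303.30721466 219.79441369]
 [303.06118269 213.94182439]]
```

View pics/h.png

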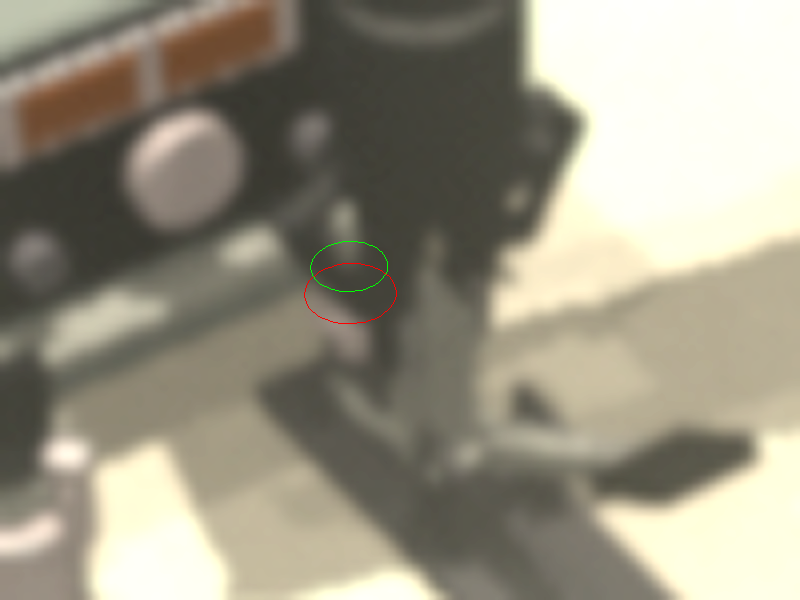

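The last view shows the jack's column directly under the stud, with the handle up at the right. I'll nudge the last 1.6 mm, release and rise.

{"name": "apply_moves", "arguments": {"deltas": [[0, 0, 0, -0.006, 0, 0, -1], [0, 0, 0, 0, 0, 0, -1], [0, 0, 0, 0, 0, 0, 0.2], [0, 0, 0, 0, 0, 0, 0.2], [0, 0, 0, 0, 0, 0, 0.2], [0, 0, 0, 0, 0, -0.05, 0.2], [0, 0, 0, 0, 0, -0.1, 0.2], [0, 0, 0, 0, 0, -0.12, 0.2], [0, 0, 0, 0, 0, -0.12, 0.2]]}}

```text
time_s: 15.15
ee_pos: [0.4906, -0.0945, 0.2209]
ee_rot: [-0.001, 0.751, 0.66, -0.001]
force: [0.6, -0.1, 0.1]
gripper_width: 0.596
finger_force: 0.0
```

{"name": "apply_moves", "arguments": {"deltas": [[0, 0, 0, 0.08, 0, 0, -0.5], [0, 0, 0, 0.1, 0, 0, -1], [0, 0, 0, 0.1, 0, 0, -1], [0, 0, 0, 0.1, 0, 0, -1], [0, 0, 0, 0.01, 0, 0, -1], [0, 0, 0, 0, 0, 0, -1]]}}

```text
time_s: 15.75
ee_pos: [0.5111, 0.061, 0.2197]
ee_rot: [-0.0, 0.75, 0.661, -0.001]
force: [-0.2, 0.0, -0.1]
gripper_width: 0.001
finger_force: 0.0
```

Run:
```python
from h import *
from workcell import cams
np.set_printoptions(precision=4,suppress=True,linewidth=200)
todo((.5122,.0623,.15),-7.3)
T=cams.snapshot('top');pickle.dump(T,open('t4.pkl','wb'))
print(proj(T,[[.4855,-.146,.056],[.486,-.147,.08]]), proj(T,[[.4855-.127*-.055,-.146+.992*.055,.095]]))
print(T["pixels"].mean(2).astype(int)[256:280,350:396])
```

```text
t 15.75 pos [0.5111 0.061  0.2197] yaw -7.2 tilt [-0.001  -0.0008 -1.    ] j [-0.05  0.09  1.7  -0.    1.35  0.08] F [-0.2  0.  -0.1] w 0.1 0.0
turn az 0.0014 shift [0.0038 0.0025 0.1742]
[[380.2411 267.5923]
 [381.7364 266.9986]] [[360.8781 264.2079]]
[[ 56  51  60 ... 111 107  92]
 [ 60  59  59 ... 113 114 102]
 [ 92  88  89 ... 114 113 110]
 ...
 [ 73  71  67 ... 112 104  50]
 [107 108 106 ... 113 108  52]
 [129 129 130 ... 109 102  45]]
```

Run:
```python
from h import *
T=pickle.load(open('t4.pkl','rb'));g=T["pixels"].mean(2).astype(int)
print("     "+" ".join(f"{c:3d}" for c in range(352,394)))
for y in range(254,280): print(y,":"," ".join(f"{v:3d}" for v in g[y,352:394]))
```

```text
352 353 354 355 356 357 358 359 360 361 362 363 364 365 366 367 368 369 370 371 372 373 374 375 376 377 378 379 380 381 382 383 384 385 386 387 388 389 390 391 392 393
254 :  58  60  62  62  61  64  63  68  68  65  67  71  77  87  91 100 105 104 105 106 101  99 106 120 119 118 119 117 119 119 120 123 122 123 127 124 115  79  78 111 113 109
255 :  64  59  60  61  60  60  60  60  60  60  62  61  64  66  68  65  68  67  68  66  71  69  82  97  95  95  95 101 103 111 111 121 119 121 117 119  99  78  94 111 112 111
256 :  60  61  60  60  64  60  63  61  54  62  61  61  60  60  59  59  65  59  58  64  61  60  60  59  58  60  59  73  71  80  84  96  97  97  94  93  74  68  96 110 111 111
257 :  59  56  60  60  61  64  60  59  61  58  57  58  59  59  63  61  60  60  64  58  61  61  55  52  54  51  54  55  57  60  54  65  61  58  56  59  55  65  99 109 112 113
258 :  89  83  79  77  69  56  57  52  57  51  51  49  51  52  57  63  62  58  60  60  58  56  56  49  48  52  53  52  53  54  51  51  51  53  57  56  54  65 106 110 111 114
259 : 103 103 101  98  85  78  69  61  60  57  61  56  53  56 
[... 2891 characters left out ...]
  84
276 :  59  64  62  62  60  60  62  60  63  62  63  67  62  61  66  62  64  58  60  56  59  53  50  51  53  53  56  46  55  55  48  51  51  53  52  64 110 117 114 111 106 104
277 :  67  63  67  65  65  65  62  59  63  60  64  57  61  63  61  60  61  61  63  57  57  50  49  54  52  48  55  52  52  53  56  55  56  53  52  71 111 112 112 112 112 112
278 : 106 104 104  87  83  81  75  69  61  66  67  63  62  63  62  63  59  62  56  62  52  51  55  52  55  53  55  55  52  48  54  55  53  52  43  79 109 114 112 110 112 113
279 : 130 129 130 118 116 115 109 109 106 104 105  91  82  75  72  66  71  65  68  62  58  56  52  51  52  54  54  52  50  53  55  51  55  49  46  87 111 114 112  96 110 109
```

The printed pixels put the saddle centre at about (380.5,267.4) and the disc at about (381.8,267.3). That is centred to within 2 mm. Next I'll press the handle along its arc.

{"name": "apply_moves", "arguments": {"deltas": [[0, 0, 0, 0.004, 0.002, 0.08, -1], [0, 0, 0, 0, 0, 0.08, -1], [0, 0, 0, 0, 0, 0.04, -1], [0, 0, 0, 0, 0, 0.02, -1], [0, 0, 0, 0.012, 0, 0.022, -1], [0, 0, 0, 0.012, 0, 0.022, -1], [0, 0, 0, 0.008, 0, 0.023, -1], [0, 0, 0, 0.008, 0, 0.023, -1], [0, 0, 0, 0, 0, 0, -1]]}}

```text
time_s: 16.7
ee_pos: [0.5154, 0.0781, 0.0963]
ee_rot: [0.001, 0.75, 0.661, 0.001]
force: [-1.1, -1.8, 7.1]
gripper_width: -0.0
finger_force: 3.3
```

Run:
```python
from h import *
todo((.5147,.0816,.0493),-7.3)
```

```text
t 16.7 pos [0.5154 0.0781 0.0963] yaw -7.3 tilt [ 2.e-03 -3.e-04 -1.e+00] j [-0.02  0.25  1.8  -0.    1.1   0.11] F [-1.1 -1.8  7.1] w -0.0 3.2607176899909973
turn az 0.0004 shift [ 0.0086 -0.0032  0.1174]
```

{"name": "apply_moves", "arguments": {"deltas": [[0, 0, 0, 0.004, -0.001, 0.023, -1], [0, 0, 0, 0.004, -0.001, 0.023, -1], [0, 0, 0, 0.001, 0, 0.024, -1], [0, 0, 0, 0, 0, 0.024, -1], [0, 0, 0, 0, 0, 0.016, -1], [0, 0, 0, 0, 0, 0.006, -1], [0, 0, 0, 0, 0, 0, -1]]}}

```text
time_s: 17.4
ee_pos: [0.5166, 0.0838, 0.0516]
ee_rot: [0.0, 0.751, 0.66, 0.003]
force: [-0.4, 5.1, 8.1]
gripper_width: -0.002
finger_force: 4.5
```

Run:
```python
from h import *
todo((.5147,.0816,.0493),-7.3)
```

```text
t 17.4 pos [0.5166 0.0838 0.0516] yaw -7.3 tilt [ 0.0053  0.004  -1.    ] j [-0.01  0.32  1.82  0.    1.    0.12] F [-0.4  5.1  8.1] w -0.2 4.540610807016492
turn az -0.0003 shift [-0.0061 -0.0041  0.0056]
```

{"name": "apply_moves", "arguments": {"deltas": [[0, 0, 0, 0.003, 0, 0.006, -1], [0, 0, 0, 0, 0, 0.006, -1], [0, 0, 0, 0, 0, 0.002, -1], [0, 0, 0, 0, 0, 0, -1]]}}

```text
time_s: 17.8
ee_pos: [0.5168, 0.0839, 0.0482]
ee_rot: [0.001, 0.751, 0.661, 0.002]
force: [-7.2, 2.9, 22.3]
gripper_width: -0.005
finger_force: 11.0
```

Run:
```python
from h import *
todo((.5147,.0816,.0493),-7.3)
```

```text
t 17.8 pos [0.5168 0.0839 0.0482] yaw -7.3 tilt [ 0.0046  0.0017 -1.    ] j [-0.01  0.33  1.82  0.    0.99  0.12] F [-7.2  2.9 22.3] w -0.4 10.961054675281048
turn az 0.0001 shift [-0.0064 -0.0046 -0.0028]
```

{"name": "apply_moves", "arguments": {"deltas": [[0, 0, 0, 0, -0.003, 0, -1], [0, 0, 0, 0, 0, 0, -1], [0, 0, 0, 0, 0, 0, -1]]}}

```text
time_s: 18.1
ee_pos: [0.5168, 0.0839, 0.0484]
ee_rot: [0.002, 0.751, 0.661, 0.003]
force: [-3.1, 1.8, 19.2]
gripper_width: -0.001
finger_force: 9.8
```

Run:
```python
from h import *
from workcell import cams
S=cams.snapshot('scene');T=cams.snapshot('top');S0,_=pickle.load(open('t3.pkl','rb'));T0=pickle.load(open('t4.pkl','rb'))
S00=pickle.load(open('scene.pkl','rb'));T00=pickle.load(open('top.pkl','rb'))
G=lambda s:cv2.cvtColor(s["pixels"],cv2.COLOR_RGB2GRAY)
def tm(a,b,x,y,w,h,n):
    t=cv2.resize(G(a)[y:y+h,x:x+w],None,fx=4,fy=4,interpolation=cv2.INTER_CUBIC);s=cv2.resize(G(b)[y-6:y+h+6,x-6:x+w+6],None,fx=4,fy=4,interpolation=cv2.INTER_CUBIC)
    m=cv2.matchTemplate(s,t,cv2.TM_CCOEFF_NORMED);_,v,_,l=cv2.minMaxLoc(m);print(n,(l[0]-24)/4,(l[1]-24)/4,round(v,3))
tm(S00,S,258,185,40,25,"radio panel scene (expect ~ -2 px v)")
tm(S00,S,225,240,50,30,"lock");tm(S00,S,235,265,65,90,"can/bottle");tm(S00,S,320,325,45,50,"mug");tm(S00,S,380,330,95,85,"plate")
tm(T0,T,372,258,14,18,"shoe top");tm(T0,T,352,272,18,12,"jack base edge top")
tm(T00,T,205,305,55,45,"tray");tm(T00,T,155,270,30,85,"screwdriver")
P0=[.4853,-.147,.086];print("expected stud shift",proj(S,[[*P0[:2],.086+.0094]])-proj(S,[P0]))
todo((.5147,.0816,.0493),-7.3)
g=T["pixels"].mean(2).astype(int)
for y in range(257,278): print(y,":"," ".join(f"{v:3d}" for v in g[y,368:392]))
```

```text
radio panel scene (expect ~ -2 px v) -0.75 -3.0 0.988
lock -0.25 -0.25 0.937
can/bottle 0.0 0.0 0.989
mug 0.0 0.0 0.999
plate 0.0 0.0 1.0
shoe top 0.75 -0.25 0.973
jack base edge top 0.0 0.0 0.997
tray 0.0 0.0 0.754
screwdriver 0.0 0.0 0.997
expected stud shift [[-0.09793967 -2.32978126]]
t 18.2 pos [0.5167 0.0839 0.0484] yaw -7.3 tilt [ 0.0074  0.0015 -1.    ] j [-0.01  0.32  1.82  0.    0.99  0.12] F [-3.3  1.8 19.2] w -0.3 9.840868301689625
turn az 0.0001 shift [-0.0064 -0.0043 -0.0023]
257 :  62  56  60  59  62  58  57  53  54  53  52  56  54  57  58  64  58  59  59  59  65  69  73 109
258 :  61  62  62  61  64  62  63  55  50  56  50  52  45  49  53  50  49  52  56  54  56  62  76 109
259 :  59  64  62  60  59  57  60  55  53  54  48  45  46  54  51  55  47  50  54  49  55  61  80 109
260 :  82  83  75  63  62  64  59  52  47  44  54  57  75  74  67  61  53  52  51  51  53  69  90 110
261 : 101 102  94  87  85  83  74  56  41  67 101 111 118 112 104 105  96  62  52  51  51  63  93 107
262 :  91 101 102 106 112 113  97  72  84 108 117 122 131 129 126 129 120  85  65  48  45  65  
[... 836 characters left out ...]
  82  83  86  90  89  99 124 115 112 124 124 126 127 123 114 116 123 110 113 128 119 114
272 :  91  92  98  98 100  97  96  92 108 119 113 114 114 120 125 121 111  99  98 100 106 121 116 113
273 :  76  77  77  79  78  77  73  78  76  91  99 105 114 119 125 108  88  72  70  78  89 110 112 112
274 :  53  55  53  53  55  54  52  54  51  57  60  83  97 102 100  77  59  49  56  59  74 109 110 109
275 :  50  49  55  54  54  54  51  55  58  47  53  54  54  58  63  60  55  47  54  60  77 110 111 110
276 :  52  57  55  53  55  54  56  57  51  56  52  51  53  53  51  52  50  54  57  67  81 109 108 110
277 :  60  59  56  57  52  57  58  53  49  54  53  57  53  53  51  54  53  52  59  66  88 111 111 111
```

```bash
python3 -c "
from workcell import r
print(r.sign_off())"
```

```text
the job is handed in; nothing more can be done
None
```

The job is handed in: the lock is turned to its stop and released, the jack's saddle is within about 2 mm of centre under the lift point, the radio is raised, and the arm is still holding the handle down at its stop (about 19 N). I didn't measure that the wing popped fully up. The can, bottle, mug, plate and screwdriver show no shift; the tray match was weaker, and I think that was the arm's shadow.

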